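# Slide the lid home over the warming well

## Robot

A 7-joint arm with a two-finger parallel gripper is mounted at the origin on the work surface. World frame = base frame: x ahead of the robot, y to its left, z up, the work surface at z = 0. Lengths are in m, angles in rad, forces in N, time in s.
With the tool pointing down it reaches from about 0.35 to 0.9 m from the base axis. Payload 7.2 kg.
Tool frame: the origin (TCP) lies on the centre line of the jaws, within the pads' length; the fingertips stand 22 mm ahead of it and the grasp point (between the pads) lies 3 mm ahead of it; z points along the fingers, x is the direction in which the jaws open and shut, and the axes are right-handed (so a half turn about z gives the same grasp; the last joint's range is limited). The gripper opens to 88 mm and grips with 3 to 60 N. Pads are 20 mm wide; open, the fingers measure 115 mm over their backs; the gripper's body (75 mm by 178 mm) begins 61 mm behind the grasp point.
Start: joints at [-1.27, 0.411, -0.013, 1.596, 0.006, 1.134, -0.082], TCP at [0.225, 0.583, 0.21] pointing down, gripper open.
Joint ranges: [-2.95, 2.95], [-0.29, 1.99], [-1.47, 1.44], [0.14, 2.54], [-1.03, 4.17], [0.13, 1.85], [-2.86, 2.86]. Speed limits (rad/s): [2.39, 2.39, 3.01, 3.01, 3.14, 3.14, 3.14].

## Interface

Orientations are given as a unit quaternion [w, x, y, z].
In Python, from bench import manip, viewer, hand_in gives the robot as it stands. The module is installed in compiled form; this text tells all that it offers.
- The arm moves only by the shell command python3 -m crank 'ROWS' [OPENING] [FORCE]. ROWS is JSON, a list of rows, each a list of 4 numbers: the shift along the tool's x, y, z scaled (see below), then the turn about the tool's z scaled (see below). A call has 1 to 20 rows; each row is the pose to reach, as a shift and turn from the pose commanded when the call began, along the tool's axes at that moment, turning the shorter way round; what a row does not reach only later rows make up. The controller multiplies each number of a shift by 50 cm and each number of a turn by 360 degrees. A row lasts 1/12 s, in which the tool goes at most 41.7 mm and 7.16 degrees, less where a joint would pass 70% of its speed; a pose out of reach is approached as far as the arm can. A call with a number of a shift or a turn outside -1 to 1 is refused whole. A call with a gripper value outside its range is refused whole. OPENING is the finger opening in mm, from 0 to 87.8, set as the call begins (- or left out, the last holds). The fingers move at their own pace and stop on an object; FORCE is the grip in N (left out, the last holds). Time passes only in rows, so rows that repeat a pose let the fingers close. It gives the time, the measured TCP pose, the force and the opening at its end, in the units of the state.
- manip.get_state(): the state, without advancing time (a new reading comes with each control period).
- viewer.camera(name): name is "scene" or "top" or "wrist"; returns the picture (384x512x3 uint8, red, green, blue); there is no depth.
- viewer.camera_model(name): a dict with "K" (3x3 intrinsics, pixels), "rvec" (rotation vector, rad) and "tvec" (3), from world to camera coordinates, as OpenCV has them. Camera axes: x right, y down, z forward; pixel columns grow to the right and rows downward; lengths in m; the calibration is good to about 2 mm. A picture is of the moment at which its call begins: read the wrist's pose just before it. camera_model takes no time and is no camera call; for the wrist camera it gives the pose at the moment of the call.
- hand_in(): hands the job in, once; it reports no verdict.
The state is a dict: "time_s": time; "qpos": joint angles; "joint_velocities": joint speeds; "tau": joint torques, N m; "ee_pos": TCP position; "eef_rot": TCP orientation; "contact_force": force on the tool from outside, world axes, zero at the start; "torque": the same for the moment, N m; "grip_width": finger opening in m.
Only numpy, scipy, OpenCV 4.12 (cv2) and the standard library are available. Lean on these libraries where they do the work, as an engineer would, in place of code of your own. Each camera call takes 0.05 s, during which the arm holds its last target.

## Task

The round warming well in the galvanized deck stands open: close it with the lid that fits it, the larger of the two knobbed lids on the deck. Slide that lid along the deck, without lifting it off, until it drops into the well's shallow recess and sits flat and flush there, then let go. Leave the smaller lid where it is.

Things in the scene. Friction and masses are not known exactly. Their poses are not given: they have to be found in the camera images.
- lid_knob (a point): Grip point of the LARGER lid: flat aluminium disc, 130 mm across, 8 thick (0.25 to 0.5 kg), with an upright round dark wood knob in its middle, 26 mm across, 45 tall. The point lies on the knob's axis, 28 mm above the disc's top face (36 above its underside, 17 below the knob's top); z up. It lies loose on the deck, left or right of the well.
- small_lid_knob (a point): The same point of the SMALLER lid: disc 86 mm across, 8 thick, same knob (26 mm across, 45 tall; point 36 mm above its underside). It lies on the deck on the other side of the well.
- well (a point): Centre of the round well, level with the top of the deck, a fixed galvanized slab 320 x 560 x 50 mm high (x, y: its short, long sides). Dark-floored recess 150 mm across, 8 deep; a hole 104 mm across in its floor leaves a ledge that carries the larger lid, flush. 120 mm from the deck's near edge. The way from lid to well is free; a 40 mm high bowl and a spatula lie along the far edge.
Mind the look-alikes: they are no part of the job. Leave any green or turquoise look-alike of the part that bears lid_knob alone.

How it is judged:
At the end, for the whole second after the job is handed in: The larger lid lies in the well's recess: its knob is within 16 mm of the well's centre (seen from above), its grip point 22 to 31 mm above the deck's top (28 mm is fully home, 36 mm is still on the deck), its knob within 3 degrees of upright, and the smaller lid is within 20 mm of where it began (horizontal distance between lid_knob and well below 0.016 m and z of lid_knob in the frame of well between 0.022 and 0.031 m and angle between lid_knob's own z axis and vertical below 0.05 rad and distance of small_lid_knob from where it was at the start of the episode below 0.02 m); the robot touches nothing.
It fails at once if the larger lid is lifted off the deck (its grip point rises more than 15 mm above its height when lying on the deck) (z of lid_knob in the frame of well above 0.051 m).
It fails at once if the smaller lid is moved more than 20 mm (distance of small_lid_knob from where it was at the start of the episode above 0.02 m).
It also fails if it takes over 35 s, if anything falls off the work surface, if the arm or the gripper's body presses on something with over 40 N, if the wrist force passes 120 N, or if a joint passes its speed limit or range.

## Working session

There is one attempt and no reset: what is moved stays moved. The work goes in short steps, Python scripts to look and compute and a shell command to move; the robot and the scene stay as the last step left them, time stands still between calls to the robot, and variables do not carry over. Pictures are saved under pics/ and viewed, and the job is handed in when it is done.

```bash
mkdir -p pics && python3 - <<'E'
from bench import manip, viewer
import cv2
s=manip.get_state()
for k in s: print(k,s[k])
for n in ["scene","top"]:
    cv2.imwrite(f"pics/{n}0.png",cv2.cvtColor(viewer.camera(n),cv2.COLOR_RGB2BGR))
    m=viewer.camera_model(n);print(n,m)
E
```

```text
time_s 0.0
qpos [-1.27018437  0.41190798 -0.01271577  1.59704161  0.00559822  1.13428999
 -0.08219631]
joint_velocities [-0.00068972 -0.00027168  0.00106683  0.00035491 -0.00066272 -0.00061634
 -0.00130428]
tau [-4.34563617e-04 -5.87965643e+01  6.41360488e-01 -2.91082245e+01
 -5.39380987e-02  1.81653304e-02  1.39382755e-04]
ee_pos [0.22516579 0.58246735 0.20920504]
eef_rot [ 5.00305952e-04  8.24765947e-01  5.65473681e-01 -6.31498916e-04]
contact_force [-0.11412213 -0.49722694  1.74024194]
torque [-0.00712453 -0.01930833 -0.00258982]
grip_width 0.08765713490137668
scene {'K': array([[392.84209325,   0.        , 257.26009712],
       [  0.        , 392.84209325, 193.20638622],
       [  0.        ,   0.        ,   1.        ]]), 'rvec': array([ 0.8383924 ,  2.45212213, -1.19226098]), 'tvec': array([ 0.35361809, -0.13982244,  1.27962356])}
top {'K': array([[434.59600959,   0.        , 253.16924598],
       [  0.        , 434.59600959, 189.97649812],
       [  0.        ,   0.        ,   1.        ]]), 'rvec': array([ 2.0162809 , -2.205643  ,  0.23050186]), 'tvec': array([0.09510615, 0.49014705, 1.18012291])}
```

View pics/scene0.png

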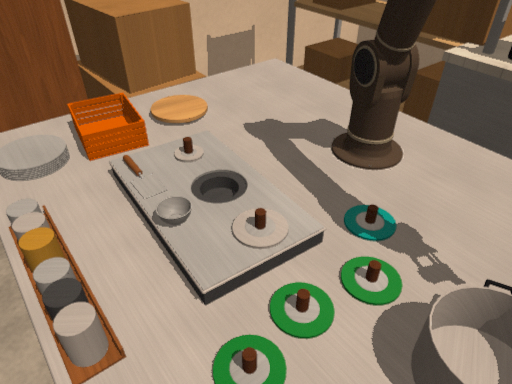

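View pics/top0.png

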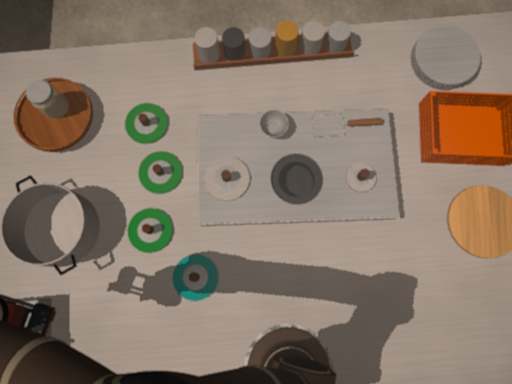

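The top view shows the larger lid near (227,178), the well near (297,179) and the smaller lid near (362,176). I'll enlarge it to measure.

```bash
python3 - <<'E'
import cv2
t=cv2.imread("pics/top0.png")[125:240,190:405]
cv2.imwrite("pics/top0c.png",cv2.resize(t,None,fx=3.7,fy=3.7,interpolation=cv2.INTER_CUBIC))
t=cv2.imread("pics/scene0.png")[130:290,110:320]
cv2.imwrite("pics/scene0c.png",cv2.resize(t,None,fx=3.7,fy=3.7,interpolation=cv2.INTER_CUBIC))
E
```

```text
(no output)
```

View pics/top0c.png

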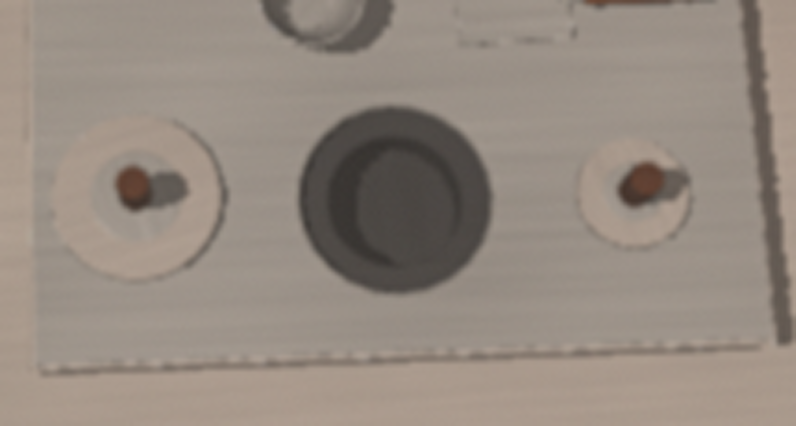

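View pics/scene0c.png

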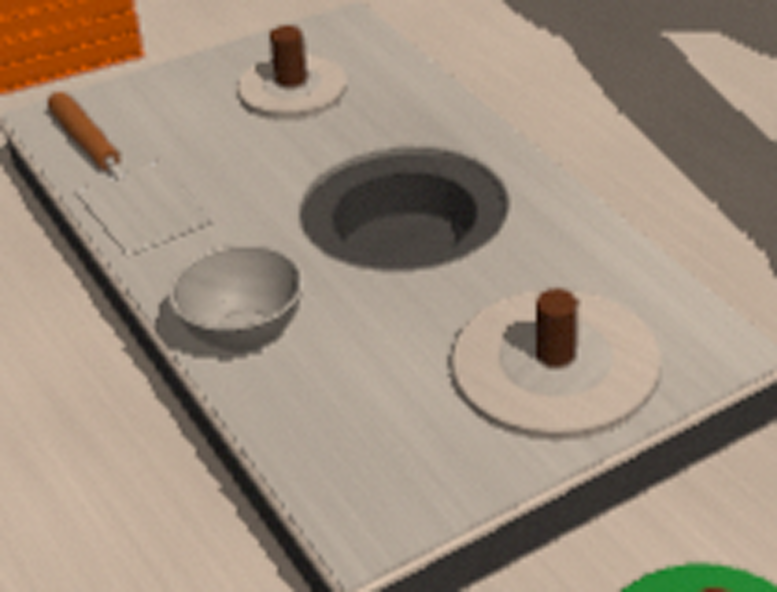

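```bash
cat > h.py <<'E'
import numpy as np, cv2
from bench import manip, viewer
from scipy.optimize import least_squares
def proj(n,P,m=None):
    m=m or viewer.camera_model(n)
    return cv2.projectPoints(np.asarray(P,float).reshape(-1,3),m["rvec"],m["tvec"],m["K"],None)[0].reshape(-1,2)
def back(n,uv,z,m=None):
    m=m or viewer.camera_model(n)
    R=cv2.Rodrigues(m["rvec"])[0];c=-R.T@m["tvec"]
    d=R.T@np.linalg.inv(m["K"])@np.array([uv[0],uv[1],1.]);return c+d*(z-c[2])/d[2]
def circ(n,ext,r,z,m=None):
    "fit circle centre to x0,x1,y0,y1 px extents"
    m=m or viewer.camera_model(n)
    a=np.linspace(0,2*np.pi,181)
    def f(p):
        q=proj(n,np.c_[p[0]+r*np.cos(a),p[1]+r*np.sin(a),0*a+z],m)
        return [q[:,0].min()-ext[0],q[:,0].max()-ext[1],q[:,1].min()-ext[2],q[:,1].max()-ext[3]]
    x0=back(n,[(ext[0]+ext[1])/2,(ext[2]+ext[3])/2],z,m)[:2]
    s=least_squares(f,x0);return s.x,np.array(s.fun)
E
python3 - <<'E'
from h import *
T=lambda u,v:(190+u/3.7-.36,125+v/3.7-.36)
S=lambda u,v:(110+u/3.7-.36,130+v/3.7-.36)
def ext(F,x0,x1,y0,y1):
    a=F(x0,y0);b=F(x1,y1);return [a[0],b[0],a[1],b[1]]
np.set_printoptions(precision=4,suppress=True)
for n,F,w,l,k,kb,sk in [("top",T,(299,491,106,293),(52,224,114,281),(133,186),(139,196),(645,181)),("scene",S,(301,508,147,269),(452,660,289,430),(558,299),(557,358),(288,34))]:
    print(n,"well",*circ(n,ext(F,*w),.075,.05))
    print(" lid",*circ(n,ext(F,*l),.065,.058))
    print(" knobtop",back(n,F(*k),.103)," small",back(n,F(*sk),.103))
    print(" deck corners?")
print(back("top",T(40,370),.05),back("top",T(762,345),.05))
E
```

```text
top well [ 0.5202 -0.0752] [-0.3313  0.3307 -0.2752  0.2532]
 lid [0.5374 0.1219] [ 0.3481 -0.3478  0.3222 -0.3006]
 knobtop [0.5346 0.1231 0.103 ]  small [ 0.5043 -0.2543  0.103 ]
 deck corners?
scene well [ 0.5173 -0.0767] [-0.3485  0.3526 -0.5552  0.3836]
 lid [0.5353 0.1218] [-0.0415  0.0417 -0.185   0.1415]
 knobtop [0.5336 0.1211 0.103 ]  small [ 0.5041 -0.2555  0.103 ]
 deck corners?
[0.4117 0.2063 0.05  ] [ 0.3818 -0.339   0.05  ]
```

Both cameras agree to about 3 mm: lid knob at about (0.535, 0.122), well at about (0.519, -0.076). Next I compute the shifts in the tool's axes.

```bash
cat >> h.py <<'E'
from scipy.spatial.transform import Rotation as Ro
def rows(pts):
    s=manip.get_state();w,x,y,z=s["eef_rot"];R=Ro.from_quat([x,y,z,w])
    for p in pts: print(p,np.round(R.inv().apply(np.array(p)-s["ee_pos"])/.5,4))
    print("t",s["time_s"],"ee",s["ee_pos"].round(4),"x axis",R.apply([1,0,0]).round(3),"yaw",np.degrees(np.arctan2(*R.apply([1,0,0])[[1,0]])))
E
python3 - <<'E'
from h import *
rows([(.27,.40,.24),(.5345,.122,.16),(.5345,.122,.089)])
print(back("top",(45,225),.1), back("top",(85,225),.15))
E
```

```text
(0.27, 0.4, 0.24) [-0.3083  0.2153 -0.061 ]
(0.5345, 0.122, 0.16) [-0.636   0.9091  0.0996]
(0.5345, 0.122, 0.089) [-0.6358  0.9091  0.2416]
t 0.1 ee [0.2251 0.5825 0.2093] x axis [ 0.36   0.933 -0.001] yaw 68.87325928823043
[0.44096551 0.6158019  0.1       ] [0.42305466 0.48995933 0.15      ]
```

```bash
python3 -m crank '[[-0.31,0.21,-0.06,0],[-0.31,0.21,-0.06,0],[-0.31,0.21,-0.06,0],[-0.31,0.21,-0.06,0],[-0.31,0.21,-0.06,0],[-0.31,0.21,-0.06,0],[-0.636,0.909,0.1,-0.046],[-0.636,0.909,0.1,-0.046],[-0.636,0.909,0.1,-0.046],[-0.636,0.909,0.1,-0.046],[-0.636,0.909,0.1,-0.046],[-0.636,0.909,0.1,-0.046],[-0.636,0.909,0.1,-0.046],[-0.636,0.909,0.1,-0.046],[-0.636,0.909,0.1,-0.046],[-0.636,0.909,0.1,-0.046],[-0.636,0.909,0.1,-0.046],[-0.636,0.909,0.1,-0.046],[-0.636,0.909,0.1,-0.046]]' 87.8 && python3 - <<'E'
from h import *
cv2.imwrite("pics/w1.png",cv2.cvtColor(viewer.camera("wrist"),cv2.COLOR_RGB2BGR))
cv2.imwrite("pics/s1.png",cv2.cvtColor(viewer.camera("scene"),cv2.COLOR_RGB2BGR))
print(manip.get_state()["contact_force"])
rows([(.5345,.122,.089)])
E
```

```text
time_s: 1.68
ee_pos: [0.5341, 0.1237, 0.1595]
eef_rot: [-0.0, 0.734, 0.679, -0.0]
contact_force: [-0.0, 0.4, 0.1]
grip_width: 0.0879
[-0.23210201  0.40557898 -0.14954091]
(0.5345, 0.122, 0.089) [-0.0047  0.0016  0.1421]
t 1.7833 ee [0.5339 0.1244 0.1601] x axis [0.077 0.997 0.001] yaw 85.57447371240497
```

View pics/w1.png

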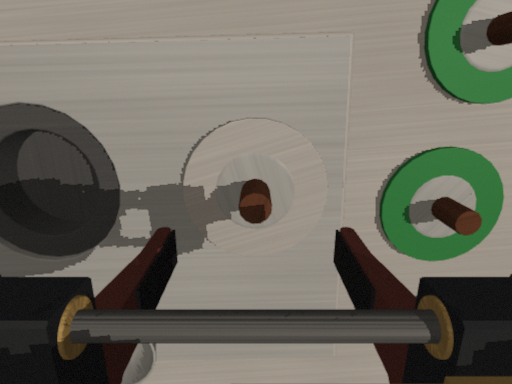

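View pics/s1.png

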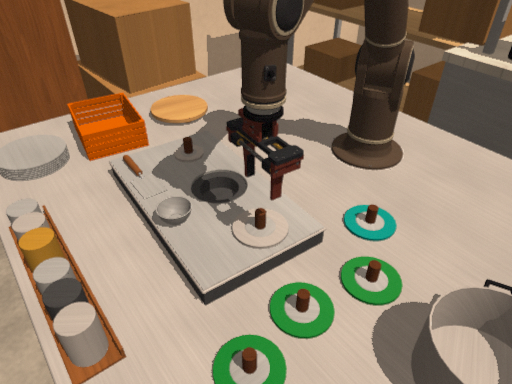

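The wrist view shows the knob top at (257,208), centred between the fingers. I cross-check its position with the wrist camera.

```bash
python3 - <<'E'
from h import *
m=viewer.camera_model("wrist")
print(circ("wrist",(183,328,118,258),.065,.058,m), back("wrist",(257,208),.103,m))
print(proj("wrist",[manip.get_state()["ee_pos"]],m))
E
```

```text
(array([0.5397089 , 0.12495157]), array([-0.04907836,  0.04898838,  0.44441578, -0.57100209])) [0.53830737 0.12613074 0.103     ]
[[254.0446213  234.17493248]]
```

```bash
python3 -m crank '[[0,0.004,0.05,0],[0,0.004,0.09,0],[0,0.004,0.12,0],[0,0.004,0.142,0],[0,0.004,0.142,0],[0,0.004,0.142,0],[0,0.004,0.142,0]]' && python3 - <<'E'
from h import *
cv2.imwrite("pics/w2.png",cv2.cvtColor(viewer.camera("wrist"),cv2.COLOR_RGB2BGR))
cv2.imwrite("pics/s2.png",cv2.resize(cv2.cvtColor(viewer.camera("scene"),cv2.COLOR_RGB2BGR)[130:290,110:320],None,fx=3.7,fy=3.7))
print(manip.get_state()["contact_force"],manip.get_state()["ee_pos"])
E
```

```text
time_s: 2.37
ee_pos: [0.5371, 0.1229, 0.09]
eef_rot: [0.0, 0.735, 0.679, 0.001]
contact_force: [1.5, -0.4, -0.1]
grip_width: 0.0881
[ 1.14967787 -0.43023928  0.801435  ] [0.53732135 0.12273701 0.09018173]
```

View pics/w2.png

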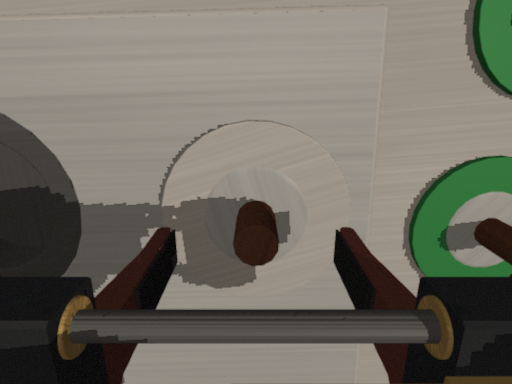

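View pics/s2.png

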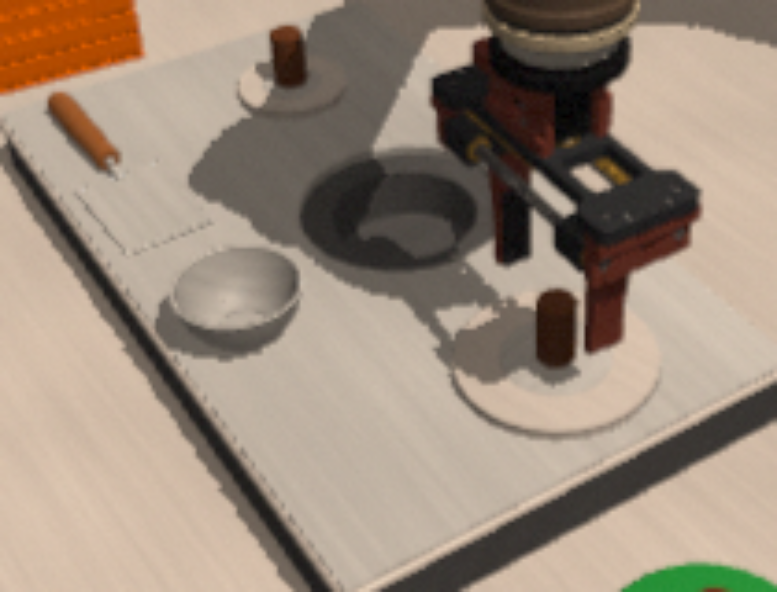

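```bash
python3 - <<'E'
from h import *
s=manip.get_state();e=s["ee_pos"];w,x,y,z=s["eef_rot"];R=Ro.from_quat([x,y,z,w])
for d in ([0,0,0],[0,0,.022],[.05,0,.022],[-.05,0,.022]):
    p=e+R.apply(d); q=proj("scene",[p])[0]; print(d,p.round(3),((q+.36-[110,130])*3.7).round(), "wrist",proj("wrist",[p])[0].round())
m=viewer.camera_model("wrist")
print(back("wrist",(256,245),.103,m),back("wrist",(257,205),.06,m),circ("wrist",(162,351,120,297),.065,.058,m))
E
```

```text
[0, 0, 0] [0.537 0.123 0.09 ] [555. 319.] wrist [254. 234.]
[0, 0, 0.022] [0.537 0.123 0.068] [554. 346.] wrist [254. 220.]
[0.05, 0, 0.022] [0.541 0.173 0.068] [601. 393.] wrist [330. 220.]
[-0.05, 0, 0.022] [0.533 0.073 0.068] [511. 301.] wrist [178. 220.]
[0.5380393  0.12382545 0.103     ] [0.52992489 0.12530608 0.06      ] (array([0.53885543, 0.12425831]), array([-0.57731949,  0.57826092, -0.4135785 ,  0.71442918]))
```

The scene view disagrees with the model: the fingertips appear about 40 crop pixels higher than where their stated position projects. Before closing, I'll triangulate the tips.

```bash
python3 - <<'E'
from h import *
t=cv2.cvtColor(viewer.camera("top"),cv2.COLOR_RGB2BGR)
cv2.imwrite("pics/t3.png",cv2.resize(t[110:250,180:340],None,fx=4,fy=4,interpolation=cv2.INTER_CUBIC))
t=cv2.cvtColor(viewer.camera("scene"),cv2.COLOR_RGB2BGR)
cv2.imwrite("pics/s3.png",cv2.resize(t[140:260,210:330],None,fx=5,fy=5,interpolation=cv2.INTER_CUBIC))
e=manip.get_state()["ee_pos"]
for n in ["wrist","scene","top"]:
    m=viewer.camera_model(n);R=cv2.Rodrigues(m["rvec"])[0];print(n,-R.T@m["tvec"],R[2])
print(e,manip.get_state()["qpos"])
E
```

```text
wrist [0.45790878 0.12961295 0.2638078 ] [ 0.29374123 -0.02393463 -0.95558528]
scene [0.95300435 0.64447377 0.67710323] [-0.4855683  -0.61990051 -0.61639823]
top [0.2394199  0.07033747 1.2568652 ] [ 0.20879996 -0.01582043 -0.9778304 ]
[0.53712566 0.12260115 0.08991322] [-0.50573666  0.4264516   0.24955054  1.91608133 -0.14125198  0.81426793
  1.31055018]
```

View pics/s3.png

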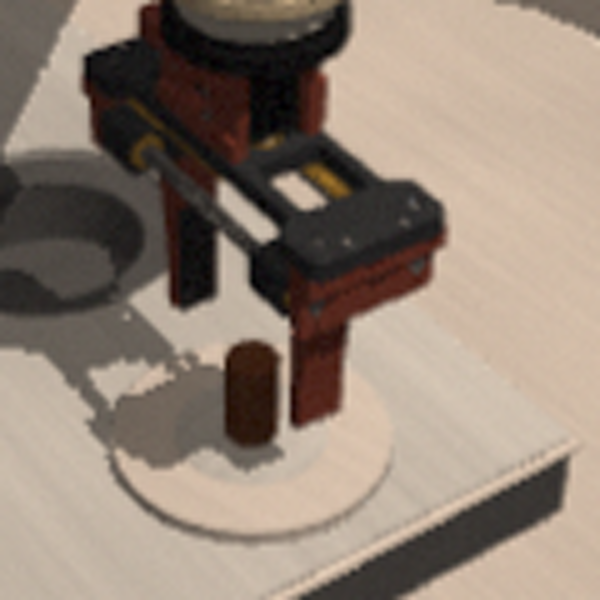

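View pics/t3.png

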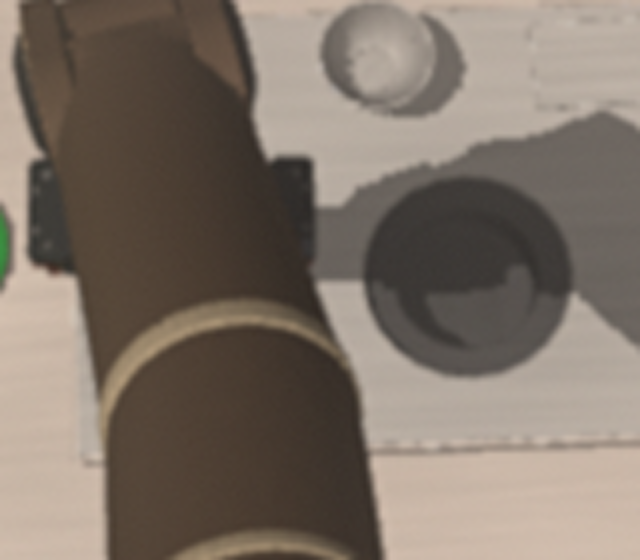

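```bash
python3 - <<'E'
from h import *
def tri(a,b):
    P=[];
    for n in ["scene","wrist"]:
        m=viewer.camera_model(n);P.append(m["K"]@np.c_[cv2.Rodrigues(m["rvec"])[0],m["tvec"]])
    X=cv2.triangulatePoints(P[0],P[1],np.array(a,float),np.array(b,float));X=(X[:3]/X[3]).ravel()
    return X.round(4),(proj("scene",X)-a).round(1),(proj("wrist",X)-b).round(1)
print(tri((210+342/5,140+408/5),(352,228)))
print(tri((210+342/5,140+408/5),(340,230)))
print(tri((210+175/5,140+308/5),(166,231)), "left")
print(tri((210+215/5,140+295/5),(166,231)), "left")
print("knob top",tri((210+252/5,140+352/5),(256,245)))
t=cv2.imread("pics/w2.png")[200:384,60:450]
cv2.imwrite("pics/w2c.png",cv2.resize(t,None,fx=2,fy=2,interpolation=cv2.INTER_CUBIC))
E
```

```text
(array([0.5291, 0.1762, 0.1067]), array([[-0.5, -0.1]]), array([[ 1.9, -2.1]]))
(array([0.5286, 0.1726, 0.1044]), array([[-1.4, -0.3]]), array([[ 5.9, -6.2]]))
(array([0.5336, 0.0672, 0.0912]), array([[1.2, 0.8]]), array([[-6.6,  5.6]])) left
(array([0.5234, 0.0781, 0.1046]), array([[-0.5, -0.4]]), array([[ 3.1, -2.5]])) left
knob top (array([0.5361, 0.1238, 0.1063]), array([[-0., -0.]]), array([[ 0.1, -0.1]]))
```

View pics/w2c.png

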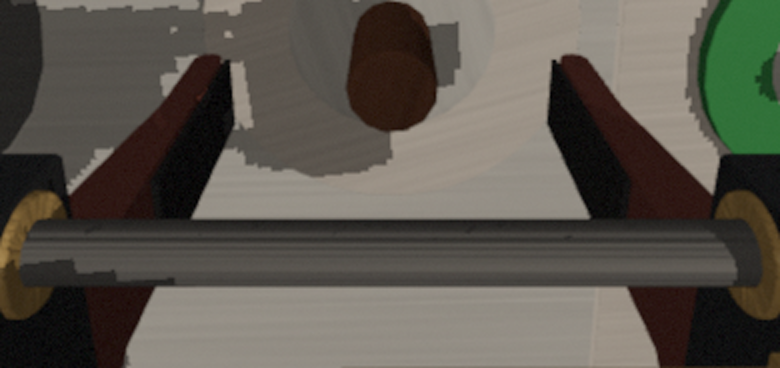

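The wrist view confirms it. The tips' centre is at about (255,246), right at the knob top, so they stand at z≈0.105 and not 0.068 as the state and tool text imply. Horizontally they're centred on the knob. Images will decide the height, so I descend in small steps with checks.

```bash
python3 -m crank '[[0,0,0.02,0],[0,0,0.04,0],[0,0,0.04,0],[0,0,0.04,0]]' && python3 - <<'E'
from h import *
print(viewer.camera_model("wrist")["K"][0,0])
m=viewer.camera_model("wrist");R=cv2.Rodrigues(m["rvec"])[0]
print(manip.get_state()["ee_pos"],manip.get_state()["contact_force"],-R.T@m["tvec"])
t=cv2.cvtColor(viewer.camera("wrist"),cv2.COLOR_RGB2BGR)
cv2.imwrite("pics/w4.png",cv2.resize(t[150:384,60:450],None,fx=2,fy=2,interpolation=cv2.INTER_CUBIC))
t=cv2.cvtColor(viewer.camera("scene"),cv2.COLOR_RGB2BGR)
cv2.imwrite("pics/s4.png",cv2.resize(t[140:260,210:330],None,fx=5,fy=5,interpolation=cv2.INTER_CUBIC))
E
```

```text
time_s: 2.9
ee_pos: [0.5358, 0.1221, 0.0679]
eef_rot: [-0.0, 0.735, 0.678, -0.001]
contact_force: [0.6, 0.6, -0.0]
grip_width: 0.0882
321.70311442433626
[0.53581178 0.12205743 0.06790238] [ 0.6046031   0.59369576 -0.00930994] [0.45718452 0.12936048 0.24208156]
```

View pics/s4.png

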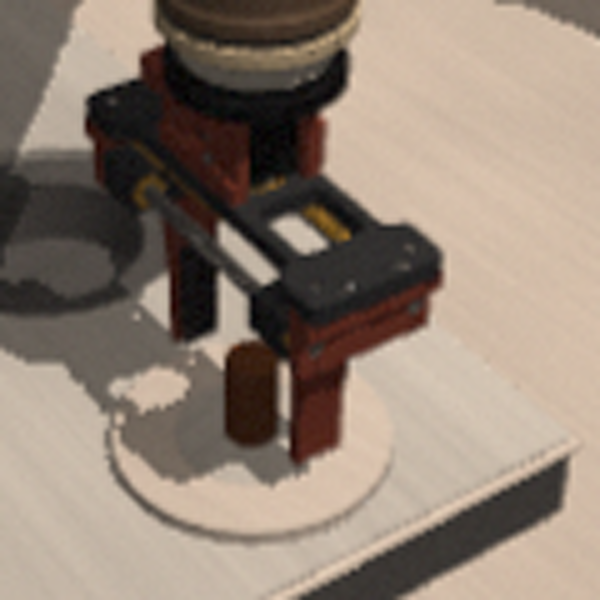

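View pics/w4.png

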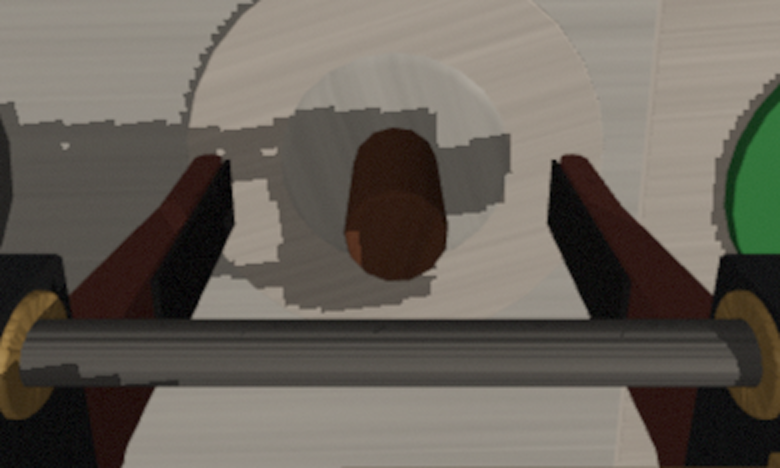

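```bash
python3 - <<'E'
from h import *
m=viewer.camera_model("wrist");R=cv2.Rodrigues(m["rvec"])[0];K=m["K"]
print(K[:2,2])
# tip midpoint at pad bottom edge centre, opening 88
for v in (230,246,262):
  X=R.T@(np.linalg.inv(K)@[255,v,1]*(K[0,0]*.088/160)-m["tvec"]); print(v,X)
# scene-projected tips for hypotheses
for z in (.07,.075,.08,.085,.09,.095):
  q=proj("scene",[[.5455,.179,z],[.5255,.180,z]]);print(z,((q-[210,140])*5).round())
E
```

```text
[254.97237989 192.14568034]
230 [0.52912682 0.12342604 0.07974575]
246 [0.53751249 0.12273694 0.08232366]
262 [0.54589816 0.12204784 0.08490158]
0.07 [[312. 488.]
 [348. 470.]]
0.075 [[312. 480.]
 [349. 462.]]
0.08 [[313. 472.]
 [349. 454.]]
0.085 [[313. 464.]
 [350. 446.]]
0.09 [[313. 455.]
 [350. 437.]]
0.095 [[314. 447.]
 [351. 429.]]
```

Both views put the tips at z≈0.084, with no contact force. I lower another 14 mm.

```bash
python3 -m crank '[[0,0,0.014,0],[0,0,0.028,0],[0,0,0.028,0],[0,0,0.028,0]]' && python3 - <<'E'
from h import *
print(manip.get_state()["ee_pos"],manip.get_state()["contact_force"])
t=cv2.cvtColor(viewer.camera("scene"),cv2.COLOR_RGB2BGR)
cv2.imwrite("pics/s5.png",cv2.resize(t[140:260,210:330],None,fx=5,fy=5,interpolation=cv2.INTER_CUBIC))
E
```

```text
time_s: 3.33
ee_pos: [0.5361, 0.1222, 0.0544]
eef_rot: [-0.0, 0.735, 0.678, -0.001]
contact_force: [-0.3, 0.6, 0.9]
grip_width: 0.088
[0.53614487 0.12222461 0.05439185] [-0.2938169   0.6360802   0.87375092]
```

View pics/s5.png

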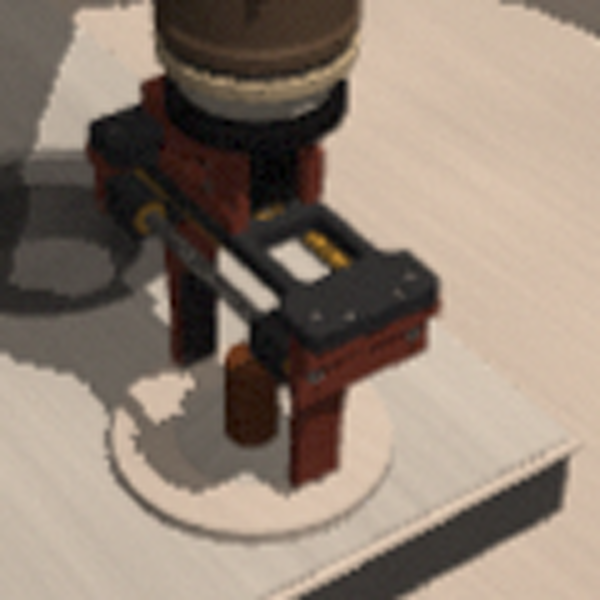

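Tips are now at z≈0.070, straddling the knob. Closing gently.

```bash
python3 -m crank '[[0,0,0,0],[0,0,0,0],[0,0,0,0],[0,0,0,0],[0,0,0,0],[0,0,0,0],[0,0,0,0],[0,0,0,0]]' 10 10 && python3 - <<'E'
from h import *
s=manip.get_state();print(s["ee_pos"],s["contact_force"],s["torque"],s["grip_width"])
t=cv2.cvtColor(viewer.camera("wrist"),cv2.COLOR_RGB2BGR)
cv2.imwrite("pics/w6.png",t)
t=cv2.cvtColor(viewer.camera("scene"),cv2.COLOR_RGB2BGR)
cv2.imwrite("pics/s6.png",cv2.resize(t[140:260,210:330],None,fx=5,fy=5,interpolation=cv2.INTER_CUBIC))
E
```

```text
time_s: 4.05
ee_pos: [0.5366, 0.1224, 0.0551]
eef_rot: [0.0, 0.735, 0.678, 0.0]
contact_force: [-0.1, 0.6, 0.3]
grip_width: 0.0377
[0.53664201 0.12237535 0.05507919] [-0.1282881   0.57765419  0.34893951] [-0.0087471  -0.01117831 -0.04403948] 0.03767253082996469
```

View pics/s6.png

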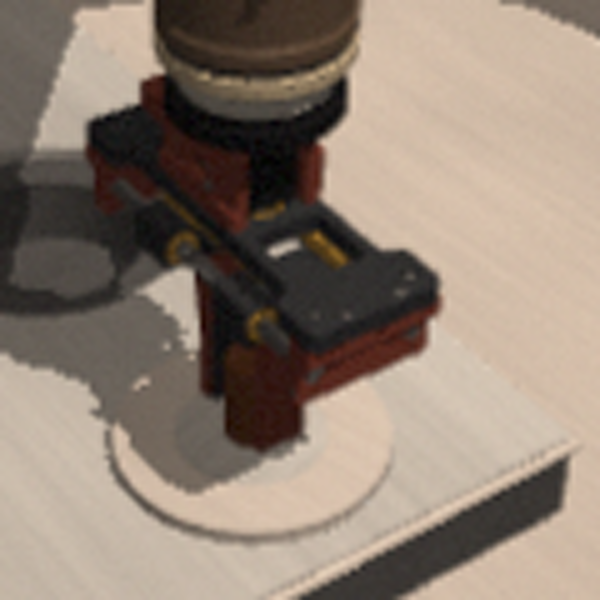

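View pics/w6.png

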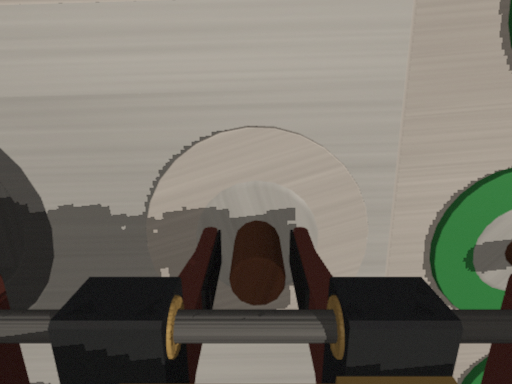

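Still closing: 38 mm against a 26 mm knob. A few more rows.

```bash
python3 -m crank '[[0,0,0,0],[0,0,0,0],[0,0,0,0],[0,0,0,0]]' && python3 - <<'E'
from h import *
s=manip.get_state();print(s["ee_pos"],s["contact_force"],s["torque"],s["grip_width"])
rows([(.519,-.0755,.0551)])
E
```

```text
time_s: 4.48
ee_pos: [0.5366, 0.1225, 0.055]
eef_rot: [-0.0, 0.735, 0.678, 0.0]
contact_force: [0.3, 0.8, -0.1]
grip_width: 0.0259
[0.53663612 0.1225126  0.05503972] [ 0.28786138  0.80003928 -0.11091804] [ 0.17964111 -0.05776296 -0.0223644 ] 0.025920556250483253
(0.519, -0.0755, 0.0551) [-3.976e-01 -3.600e-03 -2.000e-04]
t 4.4833 ee [0.5366 0.1225 0.055 ] x axis [0.08  0.997 0.   ] yaw 85.4347791427065
```

```bash
python3 -m crank '[[-0.02,0,0,0],[-0.05,0,0,0],[-0.08,0,0,0],[-0.11,0,0,0],[-0.14,0,0,0],[-0.17,-0.001,0,0],[-0.2,-0.001,0,0],[-0.2,-0.001,0,0]]' && python3 - <<'E'
from h import *
s=manip.get_state();print(s["ee_pos"],s["contact_force"],s["torque"],s["grip_width"])
t=cv2.cvtColor(viewer.camera("scene"),cv2.COLOR_RGB2BGR)
cv2.imwrite("pics/s7.png",cv2.resize(t[120:280,120:320],None,fx=3.7,fy=3.7,interpolation=cv2.INTER_CUBIC))
rows([(.519,-.0755,.0551)])
E
```

```text
time_s: 5.15
ee_pos: [0.5275, 0.0185, 0.055]
eef_rot: [0.0, 0.736, 0.677, -0.001]
contact_force: [-0.2, -3.9, -0.5]
grip_width: 0.0257
[0.52746015 0.01852229 0.05504052] [-0.2289693  -3.85481192 -0.54378158] [-0.4513764   0.103237   -0.01197217] 0.025650357086310926
(0.519, -0.0755, 0.0551) [-0.1918 -0.0015  0.0002]
t 5.2 ee [0.5277 0.02   0.055 ] x axis [ 0.083  0.997 -0.001] yaw 85.22212016026504
```

View pics/s7.png

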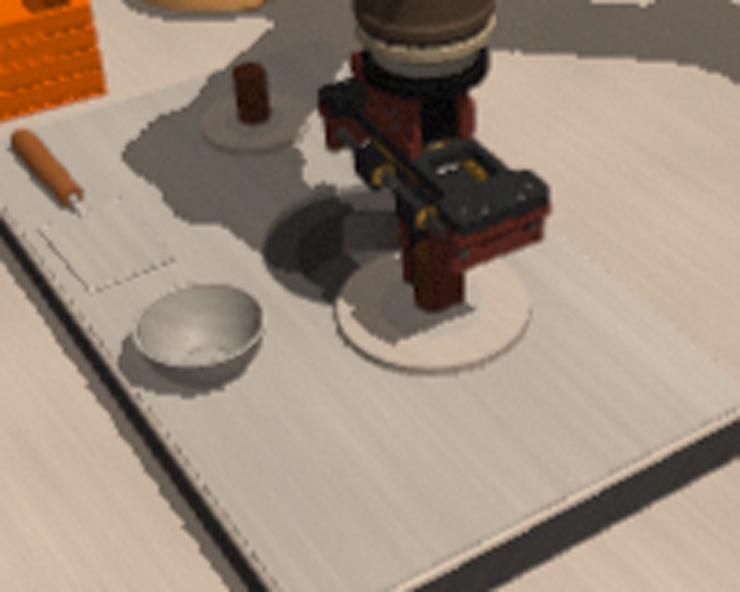

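The lid is flat and moving with the gripper, with about 4 N of friction. I continue to the well.

```bash
python3 -m crank '[[-0.03,0,0,0],[-0.06,0,0,0],[-0.09,-0.001,0,0],[-0.12,-0.001,0,0],[-0.15,-0.001,0,0],[-0.175,-0.002,0,0],[-0.196,-0.002,0,0],[-0.196,-0.002,0,0],[-0.196,-0.002,0,0]]' && python3 - <<'E'
from h import *
s=manip.get_state();print(s["ee_pos"],s["contact_force"],s["torque"],s["grip_width"])
t=cv2.cvtColor(viewer.camera("scene"),cv2.COLOR_RGB2BGR)
cv2.imwrite("pics/s8.png",cv2.resize(t[120:280,120:320],None,fx=3.7,fy=3.7,interpolation=cv2.INTER_CUBIC))
t=cv2.cvtColor(viewer.camera("wrist"),cv2.COLOR_RGB2BGR)
cv2.imwrite("pics/w8.png",t)
rows([(.519,-.0755,.0551)])
E
```

```text
time_s: 5.95
ee_pos: [0.519, -0.075, 0.0547]
eef_rot: [-0.0, 0.735, 0.678, -0.0]
contact_force: [0.5, 0.6, -4.5]
grip_width: 0.0259
[ 0.51900362 -0.07499225  0.05473362] [ 0.45504228  0.5587897  -4.48612828] [ 0.05183388 -0.02180569  0.02664318] 0.025850562963469083
(0.519, -0.0755, 0.0551) [-0.0032 -0.0003 -0.0006]
t 6.05 ee [ 0.5193 -0.0739  0.0548] x axis [0.079 0.997 0.001] yaw 85.47517317882455
```

View pics/s8.png

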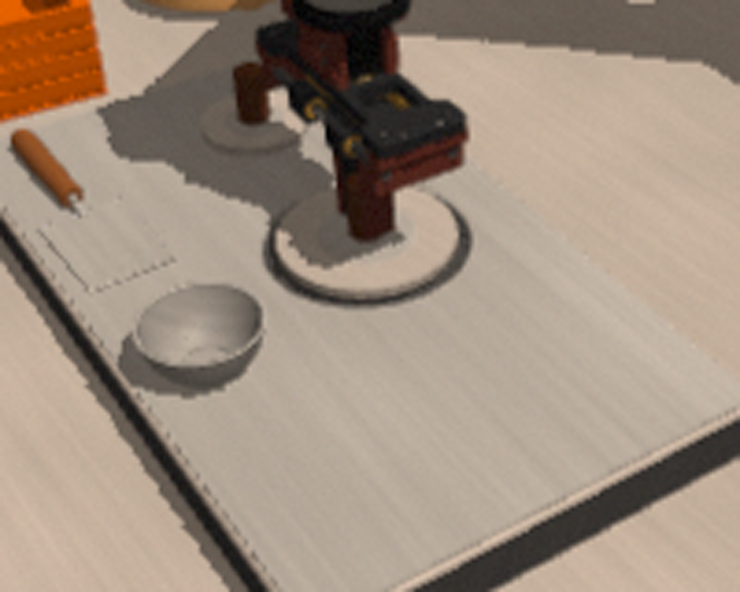

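View pics/w8.png

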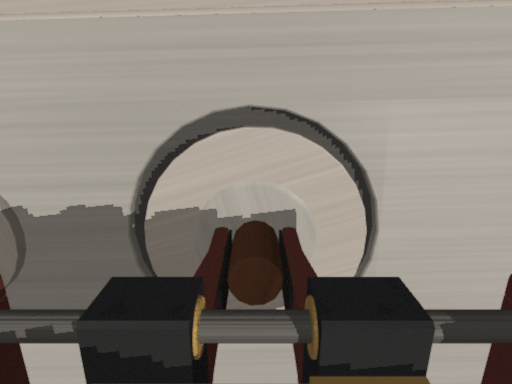

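The lid hangs level over the recess (4.5 N of weight on the wrist) with an even gap all round. I lower it 7 mm, then check before releasing.

```bash
python3 -m crank '[[0,0,0.005,0],[0,0,0.01,0],[0,0,0.014,0],[0,0,0.014,0],[0,0,0.014,0]]' && python3 -m crank '[[0,0,0,0],[0,0,0,0],[0,0,0,0],[0,0,0,0],[0,0,0,0],[0,0,0,0],[0,0,0,0],[0,0,0,0]]' 87.8
```

```text
time_s: 6.47
ee_pos: [0.5192, -0.0747, 0.0478]
eef_rot: [-0.0, 0.735, 0.678, -0.0]
contact_force: [0.9, -0.1, -4.4]
grip_width: 0.0255
time_s: 7.13
ee_pos: [0.5194, -0.0749, 0.0481]
eef_rot: [0.0, 0.735, 0.678, 0.0]
contact_force: [0.6, 0.0, -0.9]
grip_width: 0.0758
```

Released with about 1 N left on the wrist. I wait for full opening, then rise straight up.

```bash
python3 -m crank '[[0,0,0,0],[0,0,0,0],[0,0,-0.03,0],[0,0,-0.08,0],[0,0,-0.14,0],[0,0,-0.2,0],[0,0,-0.26,0],[0,0,-0.3,0],[0,0,-0.3,0],[0,0,-0.3,0]]' && python3 - <<'E'
from h import *
t=cv2.cvtColor(viewer.camera("scene"),cv2.COLOR_RGB2BGR)
cv2.imwrite("pics/s9.png",cv2.resize(t[120:280,120:320],None,fx=3.7,fy=3.7,interpolation=cv2.INTER_CUBIC))
t=cv2.cvtColor(viewer.camera("wrist"),cv2.COLOR_RGB2BGR)
cv2.imwrite("pics/w9.png",t)
m=viewer.camera_model("wrist")
import pickle;pickle.dump(m,open("w9.pkl","wb"))
E
```

```text
time_s: 7.97
ee_pos: [0.52, -0.0749, 0.199]
eef_rot: [0.001, 0.735, 0.678, 0.001]
contact_force: [-0.2, 0.4, -0.9]
grip_width: 0.0879
```

View pics/s9.png

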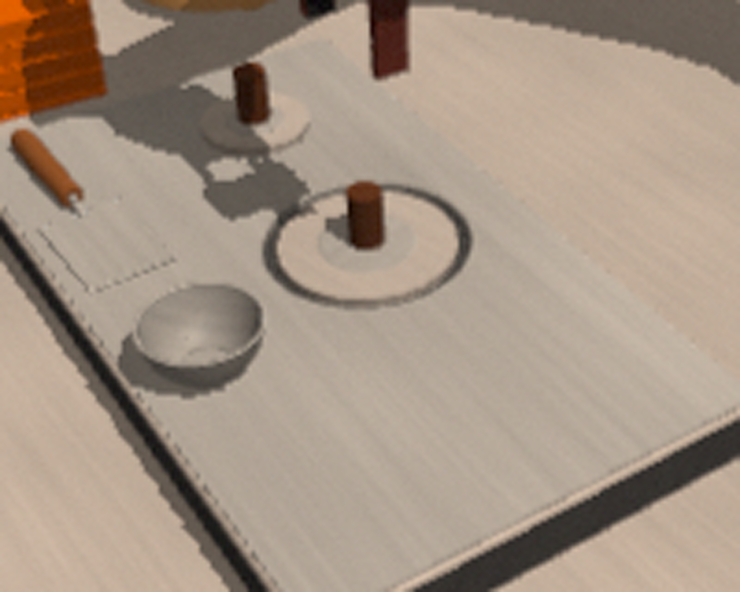

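View pics/w9.png

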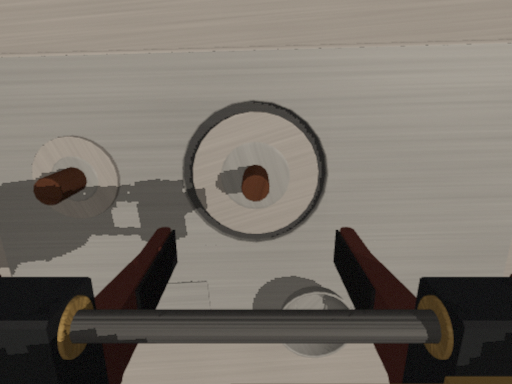

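The lid sits inside the recess with a dark ring of even width all round, at (194-321, 110-235) inside (183-327, 101-243), and its knob upright. The smaller lid looks unmoved. One numeric check, then I hand in.

```bash
python3 - <<'E'
from h import *
import pickle
m=pickle.load(open("w9.pkl","rb"))
S=lambda u,v:(120+u/3.7-.36,120+v/3.7-.36)
print("wrist well",*circ("wrist",(183,327,101,243),.075,.05,m)," lid",*circ("wrist",(193,321,110,235),.065,.05,m))
a=S(277,189);b=S(461,300);print("scene lid flush z",*circ("scene",(a[0],b[0],a[1],b[1]),.065,.05)); print("  on-deck z",circ("scene",(a[0],b[0],a[1],b[1]),.065,.058)[1])
print("knob top z.095",back("scene",S(365,189),.095),"base",back("scene",S(368,243),.05),"small",back("scene",S(249,71),.103), "before (.504,-.2555)")
s=manip.get_state();print(s["time_s"],s["contact_force"],s["joint_velocities"].round(3))
E
```

```text
wrist well [ 0.52127488 -0.07442393] [-1.03488085  1.03278733  0.05011107  0.0960892 ]  lid [ 0.52051046 -0.07230252] [ 0.68309685 -0.68310899  0.7673963  -1.05645298]
scene lid flush z [ 0.51708147 -0.07518917] [ 0.30795878 -0.31108549  0.34680238 -0.23903143]
  on-deck z [-0.00346262  0.00343652  0.1185213  -0.09768933]
knob top z.095 [ 0.51648572 -0.07711828  0.095     ] base [ 0.51848668 -0.07480918  0.05      ] small [ 0.50533758 -0.25639952  0.103     ] before (.504,-.2555)
8.0667 [-0.16000023 -0.71053416  0.50415293] [ 0.001  0.014 -0.001  0.007 -0.001  0.002  0.   ]
```

```bash
python3 - <<'E'
from h import *
import pickle
m=pickle.load(open("w9.pkl","rb"));c=viewer.camera_model("scene")
P=[k["K"]@np.c_[cv2.Rodrigues(k["rvec"])[0],k["tvec"]] for k in (c,m)]
for v in (184,187,190):
  X=cv2.triangulatePoints(P[0],P[1],np.array([120+365/3.7-.36,120+189/3.7-.36]),np.array([256.,v]));print(v,(X[:3]/X[3]).ravel())
t=cv2.imread("pics/w9.png")[90:255,170:340];cv2.imwrite("pics/w9c.png",cv2.resize(t,None,fx=3.5,fy=3.5,interpolation=cv2.INTER_CUBIC))
E
```

```text
184 [ 0.51726123 -0.07401745  0.0967965 ]
187 [ 0.51862632 -0.07338578  0.09793469]
190 [ 0.51998566 -0.07274883  0.09909009]
```

View pics/w9c.png

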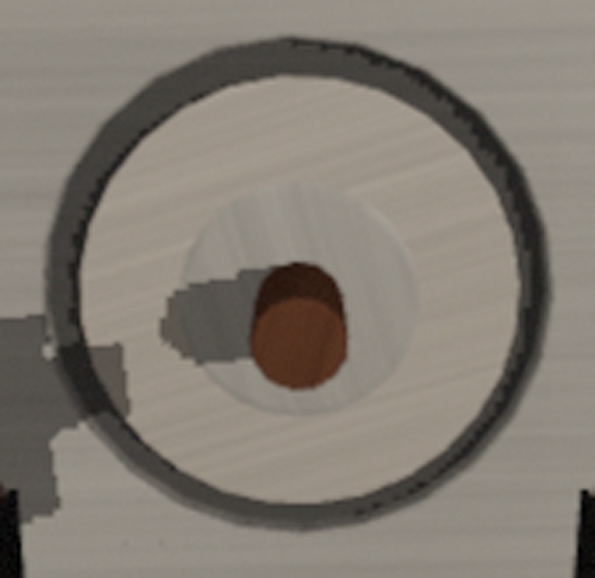

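The knob top triangulates to z≈0.098, against 0.106 by the same method on the deck. That's an 8 mm drop, so the lid is fully home.

```bash
python3 -c "
from bench import hand_in
print(hand_in())"
```

```text
the job is handed in; nothing more can be done
None
```

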